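Fit the crank on the food mill and park it

ROBOT

A 6-joint arm with a two-finger parallel gripper is mounted at the origin on the work surface. World frame = base frame: x ahead of the robot, y to its left, z up, the work surface at z = 0. Lengths are in m, angles in rad, forces in N, time in s.
With the tool pointing down it reaches from about 0.375 to 0.925 m from the base axis. Payload 5.7 kg.
Tool frame: the origin (TCP) lies on the centre line of the jaws, within the pads' length; the fingertips stand 17 mm ahead of it and the grasp point (between the pads) lies 2 mm behind it (r.tip_extent is the distance from the TCP to the fingertips, in m); z points along the fingers, y is the line along which they close (so a half turn about z gives the same grasp; the last joint's range is limited). The gripper opens to 88 mm and grips with 3 to 60 N. Pads are 20 mm wide; open, the fingers measure 115 mm over their backs; the gripper's body (75 mm by 178 mm) begins 61 mm behind the grasp point.
Start: joints at [1.115, 0.359, 1.51, -0, 1.272, -0.115], TCP at [0.201, 0.565, 0.24] pointing down, gripper open.
Joint ranges: [-2.97, 2.97], [-1.01, 2.36], [0.21, 2.38], [-0.96, 4.11], [0.2, 2.71], [-2.98, 2.98]. Speed limits (rad/s): [2.39, 2.39, 3.14, 3.14, 3.14, 3.14].

INTERFACE

Orientations are given as [roll, pitch, yaw] about the fixed x, y, z axes, in that order (R = Rz(yaw) Ry(pitch) Rx(roll)).
In Python, from plant import r gives the robot as it stands.
- The arm moves only by the tool carry_out, never from a script. Its argument "moves" is a list of rows, each an object with "hand": the finger opening in m, from 0 to 0.0878; "travel": the shift along the tool's x, y, z in m, a list of three; "roll": the turn about the tool's z in degrees. A call has exactly 8 rows; each row shifts and turns the commanded pose from where the row before left it, along the tool's axes as they then stand; what a row does not reach is not made up. A row lasts 1/12 s, in which the tool goes at most 41.7 mm and 7.16 degrees, less where a joint would pass 70% of its speed; a pose out of reach is approached as far as the arm can. A call is refused whole if a number of a shift passes 0.0417 or a number of a turn 7.16, either way. A call with a gripper value outside its range is refused whole. The fingers move at their own pace and stop on an object; "force" is the grip in N (left out, the last holds). Time passes only in rows, so rows that do not move let the fingers close, or fill a call up. It gives the time, the measured TCP pose, the force, the opening and the grip force at its end, in the units of the state.
- r.get_obs(): the state, without advancing time (a new reading comes with each control period).
- r.snapshot(name): name is "scene" or "top"; returns the picture (400x640x3 uint8, red, green, blue); there is no depth.
- r.camera_params(name): a dict with "intrinsics" (3x3 intrinsics, pixels), "rvec" (rotation vector, rad) and "tvec" (3), from world to camera coordinates, as OpenCV has them. Camera axes: x right, y down, z forward; pixel columns grow to the right and rows downward; lengths in m; the calibration is good to about 2 mm. A picture is of the moment at which its call begins. camera_params takes no time and is no camera call.
- r.job_done(): hands the job in; it is judged then, once.
Trained networks look in the newest picture that a camera, given by its name, has taken for a name from the list of things; names that differ only in an ending like _2 or _b are one class to them, and where a whole thing is asked for, a point or a joint stands for the part that bears it (a point fixed in the world has none). Each returns a list of dicts, best first, with "conf" (0 to 1); they miss things now and then, are a little off and sometimes report something else, mostly with a low value. They report only what shows in the picture. A call takes as long as a camera call. They do not tell look-alikes from the thing itself.
- r.look_for(camera, label): "rect" ([left, top, width, height] in pixels, round what is visible of it).
- r.pinpoint(camera, label): "position" ([row, column] in pixels: a listed point, or the origin of a listed thing).
The state is a dict: "clock": time; "joints": joint angles; "qvel": joint speeds; "joint_torque": joint torques, N m; "tool_pos": TCP position; "eef_rot": TCP orientation; "contact_force": force on the tool from outside, world axes, zero at the start; "moment": the same for the moment, N m; "gripper_width": finger opening in m; "gripper_force": force on a finger pad.
Only numpy, scipy, OpenCV 4.12 (cv2) and the standard library are available. Lean on these libraries where they do the work, as an engineer would, in place of code of your own. Each camera call takes 0.05 s, during which the arm holds its last target. There are 200 camera calls.

TASK

Pick up the steel crank and fit it on the food mill's splined shaft: find the angle at which its slotted hub matches the teeth by feel, with light pressure and never forcing it, until the hub sits fully home. The shaft turns with the crank once they mesh: leave it turned so that the black knob stands over the red tab on the bowl's rim, and let go. Leave the tin, the jar and the small bowl where they are.

Things in the scene. Friction and masses are not known exactly. Their poses are not given: they have to be found in the camera images.
- crank_hub (a point): Centre, half-way up, of the hub of the loose steel crank (0.3 kg), which lies flat on the table, right way up. Hub: hexagonal, 36 mm high, 44 mm across flats, two flats facing local +y and -y (grasp across these). z up. The arm, a bar 22 mm wide, 9 mm thick, level with the hub's underside, leaves a hub corner along local -x. One of six bore slots lies behind the middle of each flat.
- crank_bore (a point): Centre of the hub's underside, on the bore axis, 18 mm below crank_hub, same axes. The bore goes right through: 21.6 mm across, with six slots 7.2 mm wide, 60 degrees apart, reaching 15 mm from the axis.
- crank_knob (a point): Middle of the crank's black knob (28 mm wide, top 57 mm above the crank's underside), 110 mm from the bore axis along the crank's local -x, 16 mm above crank_hub.
- mill: Hand food mill fixed to the table: open metal bowl on three short legs, 210 mm across at the rim, rim 130 mm up, a dark bridge bar across it along local y, 30 mm wide, its top 140 mm up. Origin on the table under the vertical shaft axis, z up; the red tab is at local -x. The mill is spoilt if anything presses on it with more than 60 N.
- mill_shaft (a point): On the shaft axis, 152 mm above the table, on top of the 38 mm wide shoulder where the hub's underside rests when fully home. Axes are the mill's (red tab at -x), NOT the shaft's: its angle differs each time and is not reported; as left, the teeth never match with the knob over the tab. The shaft turns either way by over half a turn, against a steady 0.1 N m; a lightly pressed hub does not turn it.
- shaft_tip (a point): Top of the brass shaft, 32 mm above mill_shaft. From the top down: 8 mm taper from 8 to 20 mm diameter, 6 mm plain 20 mm round nose, then six teeth 18 mm high, 5 mm wide, 60 degrees apart, 28 mm over their tips, down to the shoulder. The hub slides 14 mm over the nose, then stands on the teeth until its slots match to about 5 degrees, then slides 18 mm further.
- red_tab (a point): Top of the red tab on the bowl's rim, 36 mm radially by 24 mm wide, its centre 114 mm from the shaft axis on the mill's local -x side.
- tin: Steel food tin with a red label, 80 mm diameter, 110 mm high, origin at the centre of its underside. Bystander.
- jar: Amber glass jar, 72 mm diameter, 120 mm high, origin at the centre of its underside. Bystander.
- bowl: Small metal bowl, 110 mm diameter, 50 mm high, origin at the centre of its underside. Bystander.
Not all that is in view belongs to the job. Of the things shaped like the mill, the metal one is meant.

How it is judged:
On the way:
1. the hub's slots have slid over the shaft's teeth (z of crank_hub in the frame of mill_shaft below 0.03 m and horizontal distance between crank_hub and mill_shaft below 0.004 m), for 0.2 s.
At the end, for the whole second after the job is handed in: The crank's hub is fully home on the shaft (within 3 mm in height, 4 mm of the axis, tilted less than 0.08 rad), its knob is over the red tab (within 18 mm to either side of the tab's middle line), and it stays so, released; tin, jar and bowl have not been moved by more than 30 mm or tipped (z of crank_hub in the frame of mill_shaft between 0.015 and 0.021 m and horizontal distance between crank_hub and mill_shaft below 0.004 m and angle between crank_hub's own z axis and vertical below 0.08 rad and x of crank_knob in the frame of mill_shaft below -0.09 m and y of crank_knob in the frame of mill_shaft between -0.018 and 0.018 m); the robot touches nothing.
It fails at once if the mill is pressed with more than 60 N (contact force between mill and anything else above 60 N).
It fails at once if a bystander is moved by more than 30 mm or tipped (distance of any of tin, jar, bowl from where it was at the start of the episode above 0.03 m or angle between any of tin, jar, bowl's own z axis and vertical above 0.4 rad).
It also fails if it takes over 72 s, if anything falls off the work surface, if the arm or the gripper's body presses on something with over 40 N, if the wrist force passes 120 N, or if a joint passes its speed limit or range.

## Working session

There is one attempt and no reset: what is moved stays moved. The work goes in short steps, Python scripts to look and compute and a tool call to move; the robot and the scene stay as the last step left them, time stands still between calls to the robot, and variables do not carry over. Pictures are saved under pics/ and viewed, at most 10 in all, crops included, and the job is handed in when it is done.

Besides the shell and the picture viewer there is one more tool, called after "Call:" as name([rows], argument=value, ...), one row to a line, values as JSON. carry_out: Moves the arm, as the interface text tells. Its arguments: {"type":"object","properties":{"moves":{"type":"array"},"force":{"type":"number"}},"required":["moves"]}

```bash
mkdir -p pics
cat > h.py <<'E'
from plant import r
import numpy as np, cv2
def cam(c):
    p=r.camera_params(c); R=cv2.Rodrigues(np.array(p["rvec"],float))[0]
    return np.array(p["intrinsics"],float),R,np.array(p["tvec"],float).ravel()
def onz(c,rc,z):
    K,R,t=cam(c); d=R.T@np.linalg.solve(K,[rc[1],rc[0],1]); o=-R.T@t
    return o+d*(z-o[2])/d[2]
def proj(c,P):
    K,R,t=cam(c); q=K@(R@np.array(P)+t); return q[1]/q[2],q[0]/q[2]
def snap(c,n,crop=None,s=1):
    im=r.snapshot(c)[:,:,::-1]
    if crop: a,b,d,e=crop; im=im[a:b,d:e]
    cv2.imwrite("pics/"+n,cv2.resize(im,None,fx=s,fy=s,interpolation=cv2.INTER_CUBIC))
E
python3 - <<'E'
from h import *
a=r.snapshot("scene");b=r.snapshot("top")
cv2.imwrite("pics/a.png",np.vstack([cv2.resize(a,(480,300)),cv2.resize(b,(480,300))])[:,:,::-1])
Z=dict(crank_hub=.018,crank_knob=.034,mill_shaft=.152,shaft_tip=.184,red_tab=.13,tin=0,jar=0,bowl=0)
for c in("scene","top"):
  print(c,-cam(c)[1].T@cam(c)[2])
  for l,z in Z.items():
    for d in r.pinpoint(c,l)[:3]: print(c,l,round(d["conf"],2),np.round(d["position"],1),np.round(onz(c,d["position"],z),4))
print(r.get_obs())
E
```

```text
scene [ 1.29893179 -0.59664013  1.089132  ]
scene crank_hub 0.67 [262. 247.] [ 0.5557 -0.3038  0.018 ]
scene crank_knob 0.58 [230.1 233.5] [ 0.4444 -0.2831  0.034 ]
scene mill_shaft 0.85 [195.7 327. ] [ 0.582  -0.0473  0.152 ]
scene mill_shaft 0.7 [229.  151.6] [ 0.4126 -0.4885  0.152 ]
scene shaft_tip 0.88 [221.4 147. ] [ 0.412  -0.4919  0.184 ]
scene shaft_tip 0.67 [186.9 320.2] [ 0.5688 -0.0612  0.184 ]
scene red_tab 0.78 [223.1 122.3] [ 0.3263 -0.5416  0.13  ]
scene red_tab 0.67 [181.  294.2] [ 0.4609 -0.0768  0.13  ]
scene tin 0.78 [169.1 399.6] [0.5093 0.319  0.    ]
scene jar 0.72 [273.9 344.7] [ 0.738  -0.0985  0.    ]
scene bowl 0.75 [229.8 425.9] [0.756  0.1997 0.    ]
scene bowl 0.25 [231.2 235.2] [ 0.4236 -0.2709  0.    ]
top [ 0.35254359 -0.06811757  1.53044998]
top crank_hub 0.81 [208.8 394.6] [ 0.5408 -0.299   0.018 ]
top crank_knob 0.69 [233.  394.9] [ 0.4527 -0.2941  0.034 ]
top mill_shaft 0.97 [240.4 461.8] [ 0.4173 -0.4916  0.152 ]
top mill_shaft 0.68 [197.4 324. ] [ 0.5662 -0.0471  0.152 ]
top mill_shaft 0.25 [208.  398.2] [ 0.5266 -0.2905  0.152 ]
top shaft_tip 0
[... 362 characters left out ...]
34 0.    ]
{'clock': 0.9, 'joints': array([ 1.11485427e+00,  3.58758468e-01,  1.51040180e+00,  1.73102846e-05,
        1.27247598e+00, -1.15107924e-01]), 'qvel': array([-0.0008233 , -0.00034015,  0.00035726,  0.00028793,  0.00095833,
       -0.00088084]), 'joint_torque': array([ 3.63168710e-04, -5.15315044e+01, -2.71126842e+01,  6.75181719e-02,
        2.43867753e-02, -9.76578553e-05]), 'tool_pos': array([0.20056099, 0.5654652 , 0.23964684]), 'eef_rot': array([-3.14155125e+00, -2.14431797e-05,  2.80075343e+00]), 'contact_force': array([-0.74173552,  0.13304903,  0.71839695]), 'moment': array([ 0.01823283, -0.04647932,  0.00616054]), 'gripper_force': 0.0, 'gripper_width': 0.08765394897619729}
```

View pics/a.png

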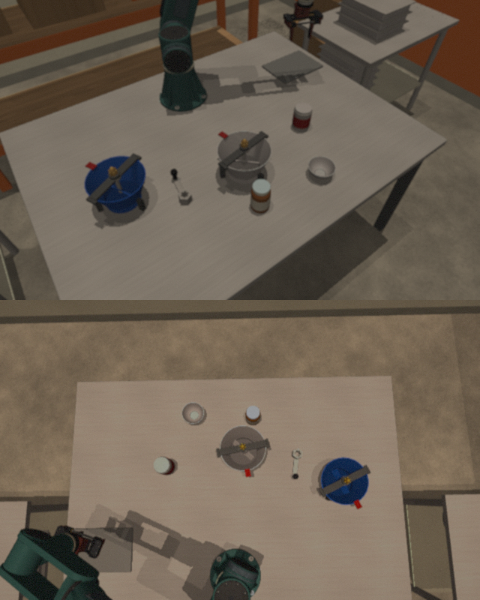

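Candidates: metal mill (scene row 195, col 324; top row 197, col 325) against the blue mill (scene 228, 152; top 240, 463). The metal one is meant. There is only one crank, with its hub at top (209, 395) and knob at (233, 395).

Run:
```python
from h import *
a=r.snapshot("scene");b=r.snapshot("top")
A=cv2.resize(a[150:290,220:380],(640,560),interpolation=cv2.INTER_CUBIC)
B=cv2.resize(b[160:260,280:420],(784,560),interpolation=cv2.INTER_CUBIC)
cv2.imwrite("pics/b.png",B[:,:,::-1]);cv2.imwrite("pics/c.png",A[:,:,::-1])
```

```text
(no output)
```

View pics/b.png

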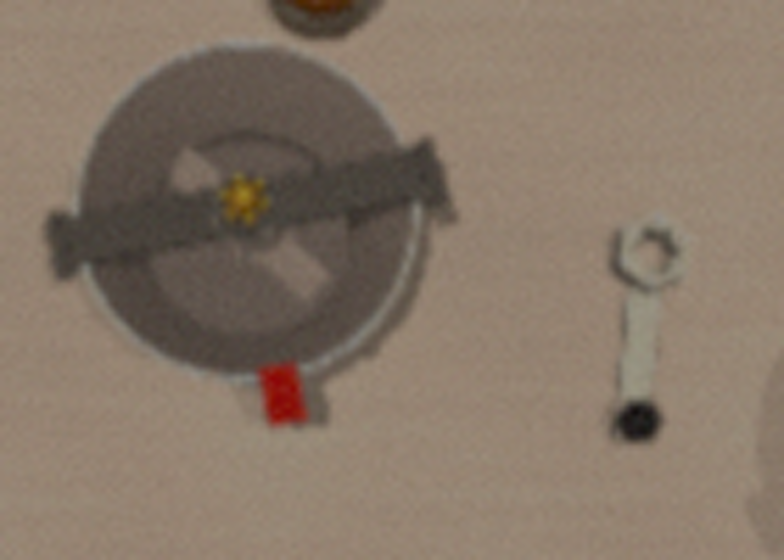

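View pics/c.png

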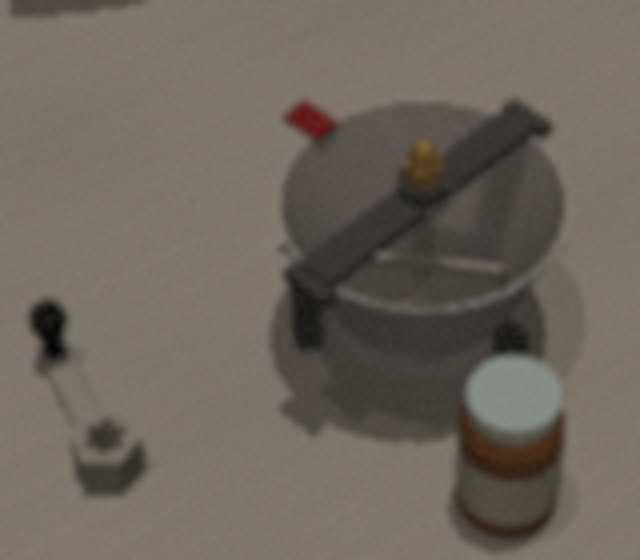

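Top crop: the metal mill's brass star is at crop (245,200), its tab at (284,394). The crank hub top is at (649,254) and its knob at (638,421). The scene crop shows the same arrangement, with the jar right next to the mill.

Run:
```python
from h import *
def B(x,y): return ((y+.5)/5.6-.5+160,(x+.5)/5.6-.5+280)
def A(x,y): return ((y+.5)/4-.5+150,(x+.5)/4-.5+220)
for n,x,y,z in[("hubtop",649,254,.036),("knobtop",638,421,.057),("shaft",245,200,.165),("tab",284,394,.13),("rim",250,212,.13)]: print(n,onz("top",B(x,y),z).round(4))
for n,x,y,z in[("hubtop",106,436,.036),("knobtop",47,313,.057),("tip",424,143,.184),("tab",310,119,.13)]: print(n,onz("scene",A(x,y),z).round(4))
# tooth angle: unwrap top picture round shaft, 6-fold phase
im=np.mean([r.snapshot("top").astype(float) for _ in range(6)],0)
K,R,t=cam("top")
for C in [(.570,-.058),(.573,-.058),(.570,-.061)]:
  for rad in(.011,.013):
    th=np.radians(np.arange(0,360,3)); px=np.array([proj("top",(C[0]+rad*np.cos(a),C[1]+rad*np.sin(a),.170)) for a in th],np.float32)
    g=cv2.remap((im[:,:,0]-im[:,:,2]).astype(np.float32),px[:,1:2].copy(),px[:,0:1].copy(),cv2.INTER_CUBIC).ravel()
    F=(g*np.exp(-6j*th)).mean(); print(C,rad,"tooth phase deg mod60",np.degrees(-np.angle(F)/6*-1)%60,abs(F))
```

```text
hubtop [ 0.5524 -0.3     0.036 ]
knobtop [ 0.4451 -0.2855  0.057 ]
shaft [ 0.5712 -0.0452  0.165 ]
tab [ 0.4599 -0.066   0.13  ]
rim [ 0.5694 -0.0475  0.13  ]
hubtop [ 0.5568 -0.305   0.036 ]
knobtop [ 0.4521 -0.2908  0.057 ]
tip [ 0.5727 -0.0457  0.184 ]
tab [ 0.4603 -0.066   0.13  ]
(0.57, -0.058) 0.011 tooth phase deg mod60 43.14504461553762 1.7935496126954291
(0.57, -0.058) 0.013 tooth phase deg mod60 45.65483397351332 2.2820263668399283
(0.573, -0.058) 0.011 tooth phase deg mod60 41.548755728255415 1.1650586153429459
(0.573, -0.058) 0.013 tooth phase deg mod60 42.29906430674223 1.6728720552534821
(0.57, -0.061) 0.011 tooth phase deg mod60 20.038804738204405 0.9045368642297601
(0.57, -0.061) 0.013 tooth phase deg mod60 19.158050917515023 0.10334217441982664
```

Run:
```python
from h import *
im=np.mean([r.snapshot("top").astype(float) for _ in range(6)],0)
th=np.radians(np.arange(0,360,3))
for C in [(.571,-.0455),(.573,-.0455),(.571,-.0475),(.571,-.0435),(.569,-.0455)]:
  for rad in(.011,.013):
    px=np.array([proj("top",(C[0]+rad*np.cos(a),C[1]+rad*np.sin(a),.168)) for a in th],np.float32)
    g=cv2.remap((im[:,:,0]-im[:,:,2]).astype(np.float32),px[:,1:2].copy(),px[:,0:1].copy(),cv2.INTER_CUBIC).ravel()
    F=(g*np.exp(-6j*th)).mean();F1=(g*np.exp(-1j*th)).mean(); print(C,rad,np.degrees(-np.angle(F)/6)%60,abs(F),abs(F1))
print(r.get_obs()["clock"])
```

```text
(0.571, -0.0455) 0.011 16.010156669809337 6.148056114617885 4.372086547798764
(0.571, -0.0455) 0.013 15.649663157404023 7.4504626177825894 3.7842758950254995
(0.573, -0.0455) 0.011 15.429292386666988 5.21837053052569 7.065651179459065
(0.573, -0.0455) 0.013 15.985203487387198 6.429010441444447 6.789442024317421
(0.571, -0.0475) 0.011 15.850728241959283 2.3591357780362507 11.157729451003632
(0.571, -0.0475) 0.013 15.921421481235242 3.3352148831940935 11.436436452937205
(0.571, -0.0435) 0.011 16.23416323338909 5.286328545745109 2.730930823081711
(0.571, -0.0435) 0.013 15.743612665641113 6.716653512361701 4.377049019512605
(0.569, -0.0455) 0.011 15.80608877978779 3.853710838715997 9.361366707847719
(0.569, -0.0455) 0.013 15.430270570894642 4.589339547835461 8.974072843453161
1.6
```

Call:
carry_out([
  {"hand":0.0878,"travel":[0,0,0],"roll":-5.85},
  {"hand":0.0878,"travel":[0,0,0],"roll":-5.85},
  {"hand":0.0878,"travel":[-0.0195,-0.0338,0],"roll":0},
  {"hand":0.0878,"travel":[-0.0195,-0.0338,0],"roll":0},
  {"hand":0.0878,"travel":[-0.0195,-0.0338,0],"roll":0},
  {"hand":0.0878,"travel":[-0.0195,-0.0338,0],"roll":0},
  {"hand":0.0878,"travel":[-0.0195,-0.0338,0],"roll":0},
  {"hand":0.0878,"travel":[-0.0195,-0.0338,0],"roll":0},
])

```text
clock: 2.27
tool_pos: [0.2891, 0.347, 0.2397]
eef_rot: [3.141, 0.0, 3.006]
contact_force: [0.8, 0.3, 0.5]
gripper_width: 0.0875
gripper_force: 0.0
```

Call:
carry_out([
  {"hand":0.0878,"travel":[-0.0195,-0.0338,0],"roll":0},
  {"hand":0.0878,"travel":[-0.0195,-0.0338,0],"roll":0},
  {"hand":0.0878,"travel":[-0.0195,-0.0338,0],"roll":0},
  {"hand":0.0878,"travel":[-0.0195,-0.0338,0],"roll":0},
  {"hand":0.0878,"travel":[-0.0195,-0.0338,0],"roll":0},
  {"hand":0.0878,"travel":[-0.0195,-0.0338,0],"roll":0},
  {"hand":0.0878,"travel":[-0.0195,-0.0338,0],"roll":0},
  {"hand":0.0878,"travel":[-0.0195,-0.0338,0],"roll":0},
])

```text
clock: 2.93
tool_pos: [0.407, 0.0576, 0.24]
eef_rot: [3.141, 0.001, 3.005]
contact_force: [0.0, 1.5, 0.4]
gripper_width: 0.088
gripper_force: 0.0
```

Call:
carry_out([
  {"hand":0.0878,"travel":[-0.0195,-0.0338,0],"roll":0},
  {"hand":0.0878,"travel":[-0.0195,-0.0338,0],"roll":0},
  {"hand":0.0878,"travel":[-0.0195,-0.0338,0],"roll":0},
  {"hand":0.0878,"travel":[-0.0195,-0.0338,0],"roll":0},
  {"hand":0.0878,"travel":[-0.0195,-0.0338,0],"roll":0},
  {"hand":0.0878,"travel":[-0.0195,-0.0338,0],"roll":0},
  {"hand":0.0878,"travel":[-0.0195,-0.0338,0],"roll":0},
  {"hand":0.0878,"travel":[-0.0195,-0.0338,0],"roll":0},
])

```text
clock: 3.6
tool_pos: [0.5247, -0.2317, 0.2397]
eef_rot: [-3.142, 0.0, 3.005]
contact_force: [1.2, 0.4, 0.5]
gripper_width: 0.0881
gripper_force: 0.0
```

Call:
carry_out([
  {"hand":0.0878,"travel":[-0.0195,-0.0338,0],"roll":0},
  {"hand":0.0878,"travel":[-0.0195,-0.0338,0],"roll":0},
  {"hand":0.0878,"travel":[0,0,0.03],"roll":0},
  {"hand":0.0878,"travel":[0,0,0.03],"roll":0},
  {"hand":0.0878,"travel":[0,0,0.03],"roll":0},
  {"hand":0.0878,"travel":[0,0,0.03],"roll":0},
  {"hand":0.0878,"travel":[0,0,0.02],"roll":0},
  {"hand":0.0878,"travel":[0,0,0],"roll":0},
])

```text
clock: 4.27
tool_pos: [0.5508, -0.3001, 0.0951]
eef_rot: [3.138, -0.007, 3.005]
contact_force: [-0.7, -0.5, -0.1]
gripper_width: 0.0879
gripper_force: 0.0
```

Run:
```python
from h import *
print(r.get_obs()["tool_pos"],r.get_obs()["eef_rot"],proj("scene",(.5568,-.305,.036)))
snap("scene","d.png",(190,300,180,340),4)
```

```text
[ 0.55079411 -0.30006233  0.09506131] [ 3.13789461 -0.00746679  3.00476865] (np.float64(258.6158331503823), np.float64(246.11970757441202))
```

View pics/d.png

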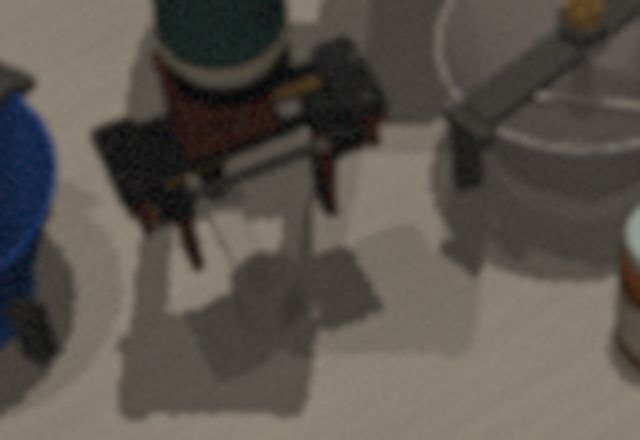

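The scene crop shows the open fingers straddling the hub, tips at crop (195,265) and (330,210). Everything else is clear. Next I descend and grip.

Call:
carry_out([
  {"hand":0.0878,"travel":[-0.003,-0.002,0.02],"roll":0},
  {"hand":0.0878,"travel":[0,0,0.02],"roll":0},
  {"hand":0.0878,"travel":[0,0,0.02],"roll":0},
  {"hand":0.0878,"travel":[0,0,0.015],"roll":0},
  {"hand":0.0878,"travel":[0,0,0],"roll":0},
  {"hand":0.0878,"travel":[0,0,0],"roll":0},
  {"hand":0.07,"travel":[0,0,0],"roll":0},
  {"hand":0.055,"travel":[0,0,0],"roll":0},
], force=20)

```text
clock: 4.98
tool_pos: [0.5577, -0.3052, 0.0267]
eef_rot: [-3.14, 0.003, 3.005]
contact_force: [0.4, -0.0, 1.4]
gripper_width: 0.0778
gripper_force: 0.0
```

Call:
carry_out([
  {"hand":0.045,"travel":[0,0,0],"roll":0},
  {"hand":0.03,"travel":[0,0,0],"roll":0},
  {"hand":0.03,"travel":[0,0,0],"roll":0},
  {"hand":0.03,"travel":[0,0,0],"roll":0},
  {"hand":0.03,"travel":[0,0,0],"roll":0},
  {"hand":0.03,"travel":[0,0,0],"roll":0},
  {"hand":0.03,"travel":[0,0,0],"roll":0},
  {"hand":0.03,"travel":[0,0,0],"roll":0},
], force=25)

```text
clock: 5.65
tool_pos: [0.5565, -0.3045, 0.0248]
eef_rot: [-3.141, 0.0, 3.005]
contact_force: [-1.0, 0.7, 2.5]
gripper_width: 0.044
gripper_force: 25.0
```

Call:
carry_out([
  {"hand":0.03,"travel":[0,0,-0.01],"roll":0},
  {"hand":0.03,"travel":[0,0,-0.025],"roll":0},
  {"hand":0.03,"travel":[0,0,-0.035],"roll":0},
  {"hand":0.03,"travel":[0,0,-0.04],"roll":0},
  {"hand":0.03,"travel":[0,0,-0.04],"roll":0},
  {"hand":0.03,"travel":[0,0,-0.04],"roll":0},
  {"hand":0.03,"travel":[0,0,-0.025],"roll":0},
  {"hand":0.03,"travel":[0,0,-0.01],"roll":0},
], force=40)

```text
clock: 6.32
tool_pos: [0.558, -0.3052, 0.2549]
eef_rot: [-3.138, 0.006, 3.005]
contact_force: [1.1, -0.5, -2.5]
gripper_width: 0.0438
gripper_force: 40.0
```

Call:
carry_out([
  {"hand":0.03,"travel":[0.0025,0.0324,0],"roll":0},
  {"hand":0.03,"travel":[0.0025,0.0324,0],"roll":0},
  {"hand":0.03,"travel":[0.0025,0.0324,0],"roll":0},
  {"hand":0.03,"travel":[0.0025,0.0324,0],"roll":0},
  {"hand":0.03,"travel":[0.0025,0.0324,0],"roll":0},
  {"hand":0.03,"travel":[0.0025,0.0324,0],"roll":0},
  {"hand":0.03,"travel":[0.0025,0.0324,0],"roll":0},
  {"hand":0.03,"travel":[0.0025,0.0324,0],"roll":0},
])

```text
clock: 6.98
tool_pos: [0.5704, -0.0429, 0.248]
eef_rot: [3.141, -0.003, 3.005]
contact_force: [-0.2, -0.3, -2.1]
gripper_width: 0.0438
gripper_force: 40.0
```

Call:
carry_out([
  {"hand":0.03,"travel":[0,0,0],"roll":3.2},
  {"hand":0.03,"travel":[0,0,0],"roll":3.2},
  {"hand":0.03,"travel":[0,0,0],"roll":0},
  {"hand":0.03,"travel":[0,0,0],"roll":0},
  {"hand":0.03,"travel":[0,0,0],"roll":0},
  {"hand":0.03,"travel":[0,0,0],"roll":0},
  {"hand":0.03,"travel":[0,0,0],"roll":0},
  {"hand":0.03,"travel":[0,0,0],"roll":0},
])

```text
clock: 7.65
tool_pos: [0.5718, -0.0451, 0.2496]
eef_rot: [-3.142, -0.0, 2.893]
contact_force: [0.1, -0.3, -2.6]
gripper_width: 0.0442
gripper_force: 40.0
```

Run:
```python
from h import *
o=r.get_obs();T=o["tool_pos"];print(T,o["eef_rot"],o["contact_force"],o["moment"])
for z in(-.025,): print("crop of bore if at tcp", (np.array(proj("scene",(T[0],T[1],T[2]+z)))-[130,240])*4)
snap("scene","e.png",(130,270,240,400),4)
for l,z in(("crank_knob",T[2]-.025+.034),("crank_hub",T[2]-.007)):
  for c in("scene","top"):
    r.snapshot(c)
    for d in r.pinpoint(c,l)[:2]: print(c,l,d["conf"],d["position"],onz(c,d["position"],z))
```

```text
[ 0.5718305  -0.04514999  0.24958088] [-3.14152614e+00 -1.91378270e-04  2.89305008e+00] [ 0.11087658 -0.32899506 -2.6100296 ] [-0.01994601 -0.06581434 -0.01163218]
crop of bore if at tcp [177.48436587 343.13739484]
scene crank_knob 0.68 [177.1, 326.4] [ 0.60951058 -0.07158831  0.25858088]
top crank_knob 0.72 [196.1, 325.2] [ 0.55361409 -0.05241962  0.25858088]
top crank_knob 0.71 [224.9, 317.8] [ 0.46589858 -0.02869791  0.25858088]
scene crank_hub 0.56 [172.4, 327.0] [ 0.58276824 -0.0495413   0.24258088]
top crank_hub 0.76 [196.1, 322.0] [ 0.55631907 -0.04232463  0.24258088]
```

View pics/e.png

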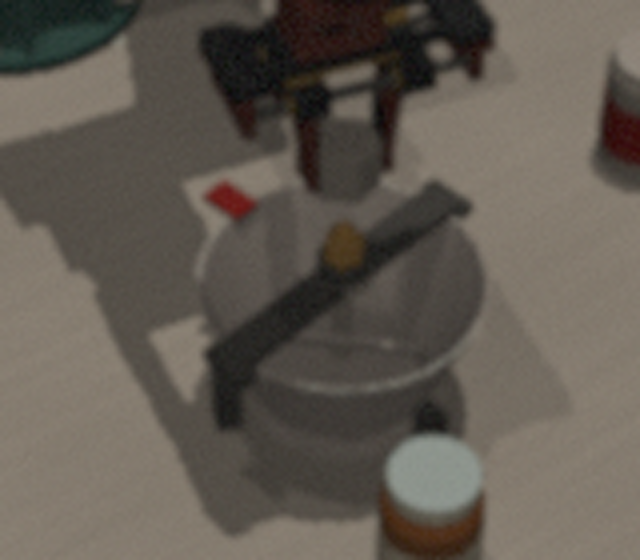

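Crop e: the hub is between the fingers at about (350,160), the brass tip is below it at (344,240), and the tab is at (232,200). I'll check the hub's offset in the hand with a model overlay.

Run:
```python
from h import *
o=r.get_obs();T=o["tool_pos"];yaw=o["eef_rot"][2]
im=np.mean([r.snapshot("scene").astype(float) for _ in range(4)],0).astype(np.uint8)[:,:,::-1]
r0,r1,c0,c1=145,205,290,360;s=8
Z=cv2.resize(im[r0:r1,c0:c1],None,fx=s,fy=s,interpolation=cv2.INTER_CUBIC); Z=cv2.convertScaleAbs(Z,alpha=1.6)
def px(P):
    a,b=proj("scene",P); return [int((b-c0+.5)*s),int((a-r0+.5)*s)]
a=np.arange(6)*np.pi/3
for off,col in((0,(255,255,0)),(.006,(0,255,0))):
  for z in(-.025,.011):
    P=[(T[0]+off+.0254*np.cos(yaw+t),T[1]+.0254*np.sin(yaw+t),T[2]+z) for t in a]
    cv2.polylines(Z,[np.array([px(p) for p in P])],True,col,1)
t=np.linspace(0,6.28,40)
for rad,z in((.004,.184),(.010,.176),(.019,.152)):
    cv2.polylines(Z,[np.array([px((.572+rad*np.cos(u),-.0455+rad*np.sin(u),z)) for u in t])],True,(255,0,255),1)
cv2.imwrite("pics/f.png",Z);print(Z.shape)
```

```text
(480, 560, 3)
```

View pics/f.png

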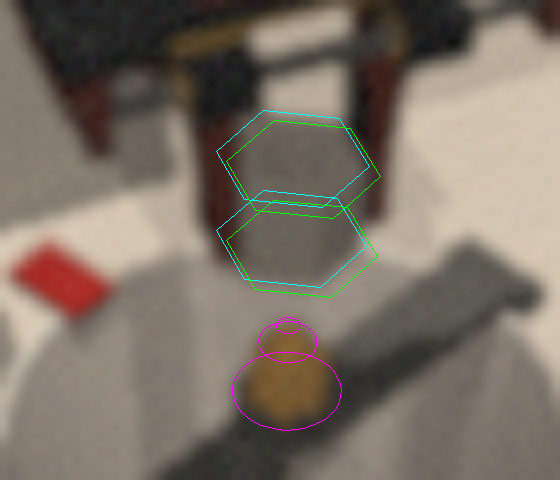

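The cyan model (hub centred on the TCP) fits the hub, whose lower edge is at about (300,283). The magenta shaft model fits the brass at (290,370). The alignment is good to about 2 mm, so I descend.

Call:
carry_out([
  {"hand":0.03,"travel":[-0.001,0,0.012],"roll":0},
  {"hand":0.03,"travel":[0,0,0.012],"roll":0},
  {"hand":0.03,"travel":[0,0,0.012],"roll":0},
  {"hand":0.03,"travel":[0,0,0.002],"roll":0},
  {"hand":0.03,"travel":[0,0,0.002],"roll":0},
  {"hand":0.03,"travel":[0,0,0.002],"roll":0},
  {"hand":0.03,"travel":[0,0,0],"roll":0},
  {"hand":0.03,"travel":[0,0,0],"roll":0},
])

```text
clock: 8.97
tool_pos: [0.5733, -0.0451, 0.2082]
eef_rot: [-3.142, 0.001, 2.893]
contact_force: [0.0, 0.4, -3.2]
gripper_width: 0.0441
gripper_force: 40.0
```

Call:
carry_out([
  {"hand":0.03,"travel":[0,0,0.001],"roll":0},
  {"hand":0.03,"travel":[0,0,0.001],"roll":0},
  {"hand":0.03,"travel":[0,0,0.001],"roll":0},
  {"hand":0.03,"travel":[0,0,0.001],"roll":0},
  {"hand":0.03,"travel":[0,0,0],"roll":0},
  {"hand":0.03,"travel":[0,0,0],"roll":0},
  {"hand":0.03,"travel":[0,0,0],"roll":0},
  {"hand":0.03,"travel":[0,0,0],"roll":0},
])

```text
clock: 9.63
tool_pos: [0.5729, -0.045, 0.2037]
eef_rot: [-3.141, 0.0, 2.893]
contact_force: [0.3, 0.2, -2.6]
gripper_width: 0.0433
gripper_force: 40.0
```

Call:
carry_out([
  {"hand":0.03,"travel":[0,0,0.001],"roll":0},
  {"hand":0.03,"travel":[0,0,0.001],"roll":0},
  {"hand":0.03,"travel":[0,0,0.001],"roll":0},
  {"hand":0.03,"travel":[0,0,0],"roll":0},
  {"hand":0.03,"travel":[0,0,0],"roll":0},
  {"hand":0.03,"travel":[0,0,0],"roll":0},
  {"hand":0.03,"travel":[0,0,0],"roll":0},
  {"hand":0.03,"travel":[0,0,0],"roll":0},
])

```text
clock: 10.3
tool_pos: [0.5729, -0.045, 0.2007]
eef_rot: [-3.142, 0.0, 2.893]
contact_force: [0.5, 0.1, -3.5]
gripper_width: 0.0438
gripper_force: 40.0
```

Call:
carry_out([
  {"hand":0.03,"travel":[0,0,0.001],"roll":0},
  {"hand":0.03,"travel":[0,0,0.001],"roll":0},
  {"hand":0.03,"travel":[0,0,0.001],"roll":0},
  {"hand":0.03,"travel":[0,0,0.001],"roll":0},
  {"hand":0.03,"travel":[0,0,0],"roll":0},
  {"hand":0.03,"travel":[0,0,0],"roll":0},
  {"hand":0.03,"travel":[0,0,0],"roll":0},
  {"hand":0.03,"travel":[0,0,0],"roll":0},
])

```text
clock: 10.97
tool_pos: [0.5729, -0.045, 0.1967]
eef_rot: [-3.141, 0.0, 2.893]
contact_force: [-0.1, -0.1, -2.3]
gripper_width: 0.0436
gripper_force: 40.0
```

Call:
carry_out([
  {"hand":0.03,"travel":[0,0,0.001],"roll":0},
  {"hand":0.03,"travel":[0,0,0],"roll":0},
  {"hand":0.03,"travel":[0,0,0.0005],"roll":0},
  {"hand":0.03,"travel":[0,0,0],"roll":0},
  {"hand":0.03,"travel":[0,0,0.0005],"roll":0},
  {"hand":0.03,"travel":[0,0,0],"roll":0},
  {"hand":0.03,"travel":[0,0,0],"roll":0},
  {"hand":0.03,"travel":[0,0,0],"roll":0},
])

```text
clock: 11.63
tool_pos: [0.5729, -0.0451, 0.1947]
eef_rot: [-3.141, -0.0, 2.893]
contact_force: [-0.4, -0.8, -4.1]
gripper_width: 0.0439
gripper_force: 40.0
```

Call:
carry_out([
  {"hand":0.03,"travel":[0,0,0.0005],"roll":0},
  {"hand":0.03,"travel":[0,0,0],"roll":0},
  {"hand":0.03,"travel":[0,0,0.0005],"roll":0},
  {"hand":0.03,"travel":[0,0,0],"roll":0},
  {"hand":0.03,"travel":[0,0,0.0005],"roll":0},
  {"hand":0.03,"travel":[0,0,0],"roll":0},
  {"hand":0.03,"travel":[0,0,0],"roll":0},
  {"hand":0.03,"travel":[0,0,0],"roll":0},
])

```text
clock: 12.3
tool_pos: [0.5728, -0.0451, 0.1932]
eef_rot: [-3.141, -0.0, 2.893]
contact_force: [0.4, 0.6, -2.4]
gripper_width: 0.0438
gripper_force: 40.0
```

Call:
carry_out([
  {"hand":0.03,"travel":[0,0,0.0005],"roll":0},
  {"hand":0.03,"travel":[0,0,0],"roll":0},
  {"hand":0.03,"travel":[0,0,0.0005],"roll":0},
  {"hand":0.03,"travel":[0,0,0],"roll":0},
  {"hand":0.03,"travel":[0,0,0.0005],"roll":0},
  {"hand":0.03,"travel":[0,0,0],"roll":0},
  {"hand":0.03,"travel":[0,0,0],"roll":0},
  {"hand":0.03,"travel":[0,0,0],"roll":0},
])

```text
clock: 12.97
tool_pos: [0.5729, -0.0451, 0.1917]
eef_rot: [-3.141, 0.0, 2.893]
contact_force: [-0.3, 0.1, -3.5]
gripper_width: 0.0438
gripper_force: 40.0
```

Call:
carry_out([
  {"hand":0.03,"travel":[0,0,0.001],"roll":0},
  {"hand":0.03,"travel":[0,0,0],"roll":0},
  {"hand":0.03,"travel":[0,0,0.001],"roll":0},
  {"hand":0.03,"travel":[0,0,0],"roll":0},
  {"hand":0.03,"travel":[0,0,0.001],"roll":0},
  {"hand":0.03,"travel":[0,0,0],"roll":0},
  {"hand":0.03,"travel":[0,0,0.001],"roll":0},
  {"hand":0.03,"travel":[0,0,0],"roll":0},
])

```text
clock: 13.63
tool_pos: [0.5728, -0.045, 0.1875]
eef_rot: [-3.141, -0.0, 2.893]
contact_force: [-0.0, -0.0, -3.2]
gripper_width: 0.0436
gripper_force: 40.0
```

Call:
carry_out([
  {"hand":0.03,"travel":[0,0,0.001],"roll":0},
  {"hand":0.03,"travel":[0,0,0.001],"roll":0},
  {"hand":0.03,"travel":[0,0,0.001],"roll":0},
  {"hand":0.03,"travel":[0,0,0.001],"roll":0},
  {"hand":0.03,"travel":[0,0,0],"roll":0},
  {"hand":0.03,"travel":[0,0,0],"roll":0},
  {"hand":0.03,"travel":[0,0,0],"roll":0},
  {"hand":0.03,"travel":[0,0,0],"roll":0},
])

```text
clock: 14.3
tool_pos: [0.5729, -0.045, 0.1837]
eef_rot: [-3.141, 0.0, 2.893]
contact_force: [0.3, 0.1, -2.7]
gripper_width: 0.0437
gripper_force: 40.0
```

Call:
carry_out([
  {"hand":0.03,"travel":[0,0,0.001],"roll":0},
  {"hand":0.03,"travel":[0,0,0.001],"roll":0},
  {"hand":0.03,"travel":[0,0,0.001],"roll":0},
  {"hand":0.03,"travel":[0,0,0.001],"roll":0},
  {"hand":0.03,"travel":[0,0,0.0008],"roll":0},
  {"hand":0.03,"travel":[0,0,0],"roll":0},
  {"hand":0.03,"travel":[0,0,0],"roll":0},
  {"hand":0.03,"travel":[0,0,0],"roll":0},
])

```text
clock: 14.97
tool_pos: [0.5729, -0.0451, 0.1789]
eef_rot: [-3.141, -0.0, 2.893]
contact_force: [0.8, 0.6, -2.9]
gripper_width: 0.0444
gripper_force: 40.0
```

Call:
carry_out([
  {"hand":0.03,"travel":[0,0,0.0004],"roll":0},
  {"hand":0.03,"travel":[0,0,0],"roll":0},
  {"hand":0.03,"travel":[0,0,0.0004],"roll":0},
  {"hand":0.03,"travel":[0,0,0],"roll":0},
  {"hand":0.03,"travel":[0,0,0.0004],"roll":0},
  {"hand":0.03,"travel":[0,0,0],"roll":0},
  {"hand":0.03,"travel":[0,0,0],"roll":0},
  {"hand":0.03,"travel":[0,0,0],"roll":0},
])

```text
clock: 15.63
tool_pos: [0.5729, -0.045, 0.1777]
eef_rot: [-3.141, -0.0, 2.893]
contact_force: [-0.7, 0.6, -2.5]
gripper_width: 0.0439
gripper_force: 40.0
```

Call:
carry_out([
  {"hand":0.03,"travel":[0,0,0],"roll":-3.1},
  {"hand":0.03,"travel":[0,0,0],"roll":-3.1},
  {"hand":0.03,"travel":[0,0,0],"roll":-3.1},
  {"hand":0.03,"travel":[0,0,0],"roll":-3.1},
  {"hand":0.03,"travel":[0,0,0],"roll":-3.1},
  {"hand":0.03,"travel":[0,0,0],"roll":-3.1},
  {"hand":0.03,"travel":[0,0,0],"roll":-3.1},
  {"hand":0.03,"travel":[0,0,0],"roll":-3.1},
])

```text
clock: 16.3
tool_pos: [0.5729, -0.0448, 0.1777]
eef_rot: [3.141, 0.0, -2.955]
contact_force: [-0.4, 0.5, -3.4]
gripper_width: 0.044
gripper_force: 40.0
```

Call:
carry_out([
  {"hand":0.03,"travel":[0,0,0],"roll":0},
  {"hand":0.03,"travel":[0,0,0],"roll":0},
  {"hand":0.03,"travel":[0,0,0.0004],"roll":0},
  {"hand":0.03,"travel":[0,0,0],"roll":0},
  {"hand":0.03,"travel":[0,0,0.0003],"roll":0},
  {"hand":0.03,"travel":[0,0,0],"roll":0},
  {"hand":0.03,"travel":[0,0,0],"roll":0},
  {"hand":0.03,"travel":[0,0,0],"roll":0},
])

```text
clock: 16.97
tool_pos: [0.5729, -0.045, 0.177]
eef_rot: [3.142, 0.0, -2.957]
contact_force: [-0.1, 0.7, -2.0]
gripper_width: 0.0442
gripper_force: 40.0
```

Run:
```python
from h import *
o=r.get_obs();print(o["contact_force"],o["moment"],o["eef_rot"])
a=r.snapshot("scene");b=r.snapshot("top")
A=cv2.resize(a[150:260,260:380],(600,550),interpolation=cv2.INTER_CUBIC)
cv2.imwrite("pics/g.png",A[:,:,::-1])
```

```text
[-0.05542448  0.66430431 -2.0100787 ] [ 0.3022363  -0.13044541 -0.08073332] [ 3.14151338e+00  9.61760460e-05 -2.95731366e+00]
```

View pics/g.png

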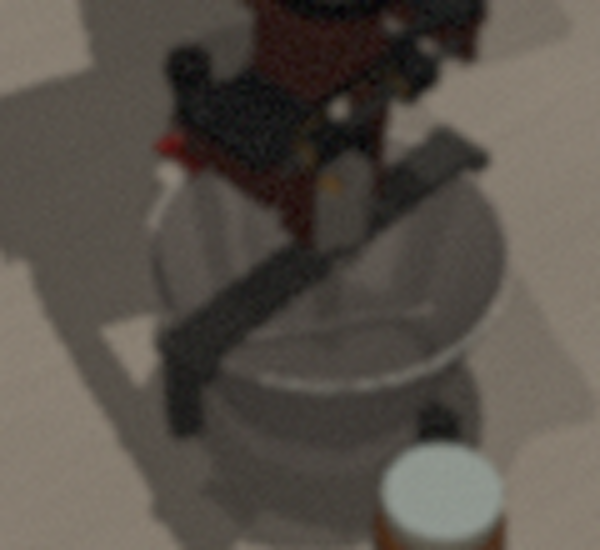

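Crop g: the hub at (340,200) is down on the shaft with the brass just showing in its bore at (330,185). The knob at (188,68) stands over the tab at (175,150). The turning moment matches the shaft's friction, so the parts have meshed. Now I release and back off.

Call:
carry_out([
  {"hand":0.05,"travel":[0,0,0],"roll":0},
  {"hand":0.06,"travel":[0,0,0],"roll":0},
  {"hand":0.07,"travel":[0,0,0],"roll":0},
  {"hand":0.08,"travel":[0,0,0],"roll":0},
  {"hand":0.08,"travel":[0,0,0],"roll":0},
  {"hand":0.08,"travel":[0,0,0],"roll":0},
  {"hand":0.08,"travel":[0,0,0],"roll":0},
  {"hand":0.08,"travel":[0,0,-0.01],"roll":0},
])

```text
clock: 17.73
tool_pos: [0.5715, -0.0448, 0.1856]
eef_rot: [3.14, -0.003, -2.957]
contact_force: [-0.6, 0.3, 0.3]
gripper_width: 0.08
gripper_force: 0.0
```

Call:
carry_out([
  {"hand":0.08,"travel":[0,0,-0.02],"roll":0},
  {"hand":0.08,"travel":[0,0,-0.03],"roll":0},
  {"hand":0.08,"travel":[0,0,-0.03],"roll":0},
  {"hand":0.08,"travel":[0,0.035,-0.01],"roll":0},
  {"hand":0.08,"travel":[0,0.04,0],"roll":0},
  {"hand":0.08,"travel":[0,0.04,0],"roll":0},
  {"hand":0.08,"travel":[0,0.04,0],"roll":0},
  {"hand":0.08,"travel":[0,0.04,0],"roll":0},
])

```text
clock: 18.4
tool_pos: [0.5366, 0.1482, 0.2781]
eef_rot: [-3.141, 0.001, -2.958]
contact_force: [1.4, 0.2, -0.5]
gripper_width: 0.0802
gripper_force: 0.0
```

Run:
```python
from h import *
o=r.get_obs();print(o["clock"],o["tool_pos"],o["contact_force"])
a=r.snapshot("scene");b=r.snapshot("top")
A=cv2.resize(a[150:250,270:370],(400,400),interpolation=cv2.INTER_CUBIC)
B=cv2.resize(b[160:260,280:380],(400,400),interpolation=cv2.INTER_CUBIC)
def px(c,P,r0,c0,x0):
    u,v=proj(c,P); return (int((v-c0+.5)*4+x0),int((u-r0+.5)*4))
I=cv2.convertScaleAbs(np.hstack([A,B])[:,:,::-1],alpha=1.4)
h=np.arange(6)*np.pi/3+np.radians(10.5)
for c,r0,c0,x0 in(("scene",150,270,0),("top",160,280,400)):
    cv2.polylines(I,[np.array([px(c,(.572+.0254*np.cos(t),-.0455+.0254*np.sin(t),.188),r0,c0,x0) for t in h])],True,(0,255,0),1)
    k=(.572-.11*np.cos(h[0]),-.0455-.11*np.sin(h[0]),.209); cv2.circle(I,px(c,k,r0,c0,x0),3,(255,255,0),1)
cv2.imwrite("pics/i.png",I)
```

```text
18.4 [0.53664586 0.14818632 0.27809418] [ 1.36612681  0.24140986 -0.49076938]
```

View pics/i.png

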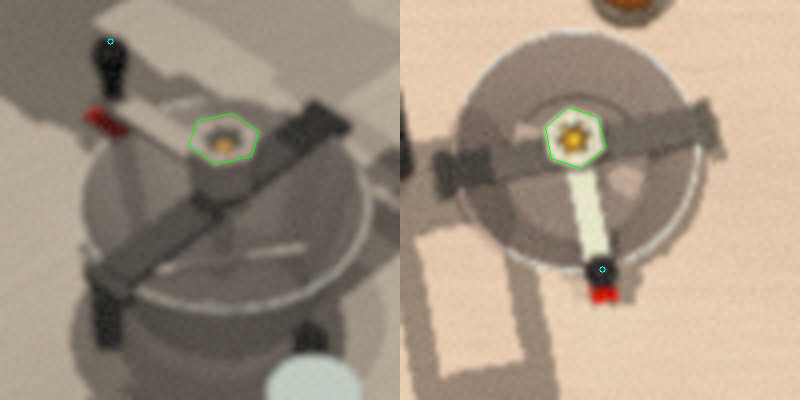

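Both views fit the home model. The hub hexagon lies on the outline at scene (223,138) and top (575,138), and the knob at top (602,268) is in line with the tab at (603,293). The gripper is clear, so I hand in.

```bash
python3 -c "
from plant import r
print(r.job_done())"
```

```text
the job is handed in; nothing more can be done
None
```

I handed the job in at about 18.5 s on the robot's clock: in the last pictures the crank is fully home on the metal mill's shaft, its knob is over the red tab, and the arm is clear. The hand-in call returned no verdict.

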